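# Clamp a phone in the guarded bonding press

### The arm

A 6-joint arm with a two-finger parallel gripper is mounted at the origin on the work surface. World frame = base frame: x ahead of the robot, y to its left, z up, the work surface at z = 0. Lengths are in m, angles in rad, forces in N, time in s.
With the tool pointing down it reaches from about 0.3 to 0.875 m from the base axis. Payload 6.4 kg.
Tool frame: the origin (TCP) lies between the finger pads; the fingertips stand 8 mm ahead of it and the grasp point (between the pads) lies 11 mm behind it; z points along the fingers, x is the direction in which the jaws open and shut, and the axes are right-handed (so a half turn about z gives the same grasp; the last joint's range is limited). The gripper opens to 85 mm and grips with 20 to 120 N. Pads are 22 mm wide; open, the fingers measure 114 mm over their backs; the gripper's body (76 mm by 85 mm) begins 54 mm behind the grasp point. The pads swing forward as they close: fully open they stand 13 mm farther back than shut.
Start: joints at [1.048, 0.181, 1.607, -0, 1.354, -0.206], TCP at [0.179, 0.546, 0.239] pointing down, gripper open.
Joint ranges: [-2.99, 2.99], [-0.89, 2.07], [0.3, 2.58], [-1.14, 4.28], [0, 2.63], [-3.12, 3.12]. Speed limits (rad/s): [2.57, 2.57, 3.01, 3.14, 3.14, 3.14].

### API

Orientations are given as a unit quaternion [w, x, y, z].
In Python, from bench import ctrl gives the robot as it stands.
- The arm moves only by the tool drive_tool, never from a script. Its argument "commands" is a list of rows, each an object of numbers: "gripper": the closure, from 0 (fully open) to 1 (shut); "dx", "dy", "dz": the shift along the tool's x, y, z in cm; "turn": the turn about the tool's z in degrees. A call has 1 to 20 rows; each row is the pose to reach, as a shift and turn from the pose commanded when the call began, along the tool's axes at that moment; what a row does not reach only later rows make up. A row lasts 1/8 s, in which the tool goes at most 62.5 mm and 10.7 degrees, less where a joint would pass 70% of its speed; a pose out of reach is approached as far as the arm can. A call with a gripper value outside its range is refused whole. The fingers move at their own pace and stop on an object; the grip force is fixed at half the most. Time passes only in rows, so rows that repeat a pose let the fingers close. It gives the time, the measured TCP pose, the force and the opening at its end, in the units of the state.
- ctrl.get_obs(): the state, without advancing time (a new reading comes with each control period).
- ctrl.camera(name): name is "scene" or "top" or "wrist"; returns a dict with "image" (400x640x3 uint8, red, green, blue), "mtx" (3x3 intrinsics, pixels), "R" (3x3) and "t" (3): a world point X has camera coordinates R X + t. Camera axes: x right, y down, z forward; pixel columns grow to the right and rows downward; lengths in m; the calibration is good to about 2 mm. A picture is of the moment at which its call begins. There is no depth.
- ctrl.hand_in(): hands the job in, once; it reports no verdict.
The state is a dict: "time_s": time; "q": joint angles; "dq": joint speeds; "joint_efforts": joint torques, N m; "eef_pos": TCP position; "eef_rot": TCP orientation; "wrist_force": force on the tool from outside, world axes, zero at the start; "torque": the same for the moment, N m; "opening": opening from 0.0 (shut) to 1.0 (fully open).
Only numpy, scipy, OpenCV 4.12 (cv2) and the standard library are available. Lean on these libraries where they do the work, as an engineer would, in place of code of your own. Each camera call takes 0.05 s, during which the arm holds its last target.

### The job

With the fingertips, push the jig tray that carries the phone fully home under the bonding press. Then reach through the window in the top of the guard and press the lever all the way down, so that its foot clamps the phone; the program finishes while still holding the lever down. Never touch the guard, do not lift the tray or the phone, and leave the other things on the bench alone.

Things in the scene. Friction and masses are not known exactly. Their poses are not given: they have to be found in the camera images.
- press: bonding press, fixed; place and yaw vary. Grey base plate 250 x 204 x 12 mm under a guard open in front (-x) and behind. Origin on the plate's underside, 5 mm behind its centre, below the lever's pad; +x to the back, z up. Two rails along x (tops at z 22 mm, 1.5 mm side play) guide the tray to a stop at x = 63.5 mm, as high as the tray's rim.
- guard: the white sheet-metal guard on the press, fixed, same origin and axes as the press: side sheets at y = -102..-98 and 98..102 mm, and a 4 mm flat top sheet (x -60..110, y -102..102, z 105..109 mm) with one square window of 80 x 80 mm (x -40..40, y -40..40 mm). It must not be touched.
- tray: loose steel jig tray, 0.4 to 0.8 kg, 87 (x) x 164 (y) x 14 mm, 6 mm rim, between the rails on the base plate. Origin: centre of its underside, 12 mm above the press origin; axes as the press's. A neck 40 mm wide leads to -x to its handle plate. Starts with its origin at x -55 to -25 mm in the press frame; fully home it is at +20 mm. Slides with a few newtons of friction, stays where left.
- tray_handle (a point): centre of the front (-x) face of the tray's upright handle plate, the face to push on: 60 mm wide, 40 mm high, 8 mm thick, its lower edge level with the tray's underside. It lies at x = -141.5, z = 20 mm in the tray's frame. With the tray home it stands 61 mm in front of the guard.
- phone: the phone, loose in the tray's nest with 1 mm of play: a flat black slab 73 (x) x 150 (y) x 8.5 mm, 0.18 kg; origin at the centre of its underside, 8 mm above the tray's underside.
- lever (a joint): angle of the press lever in rad: 0 at rest (up), 0.28 fully down on its rigid end stop. It turns about a horizontal axis along the press's y at x = 85, z = 80 mm in the press frame. A spring lifts it as soon as it is released; at the pad it takes about 1 N to start it and 4 to 5 N to hold it fully down on the phone.
- lever_pad (a point): centre of the top of the lever's black pad, a paddle 32 (x) x 38 (y) mm, at rest in the middle of the guard window 12 mm below the guard's top face. It goes down 24 mm, nearly straight, when the lever is pressed from rest to its end stop, moving under 3 mm in x.
- foot: the round rubber foot (24 mm across) on a sprung stem under the lever; origin at the centre of its underside, at x = 25 mm, z = 39.5 mm in the press frame at rest. It meets the phone when the lever is about two thirds down and its spring then presses on it with a few newtons.
- driver: screwdriver 150 mm long, lying to the left of the press; leave alone
- solvent: glass bottle, 52 mm across and 95 mm high, standing to the right of the press; origin at the centre of its underside; leave alone
- screwjar: small screw jar, 38 mm across and 38 mm high, standing to the right of the tray's handle plate; origin at the centre of its underside; leave alone
- tweezers: tweezers 115 mm long and 6 mm high, lying to the left of the tray's handle plate; leave alone
- backcover: white phone back cover 150 x 72 x 8 mm, lying on the mat; leave alone
- partsbox: open wooden parts box 120 x 90 x 30 mm; leave alone
- brush: brush 150 mm long, lying on the bench; leave alone
There are look-alikes about, which are no part of the job. What is meant by the tray is not pink, and is the larger of those in its own colour.

How it is judged:
On the way, in this order (a step that is already met when the one before it is completed fails the run):
1. the tray is home against the stop (x of tray in the frame of press above 0.0155 m), for 0.2 s.
2. the lever is pressed down and its foot clamps the phone (x of tray in the frame of press above 0.0155 m and value of joint lever above 0.24 rad and contact force between foot and phone above 1 N), for 0.3 s.
At the end, for the whole second after the job is handed in: The tray is home within 4.5 mm of its stop with the phone flat in its nest (within 6 mm), and the lever is being held down, past 0.24 of its 0.28 rad, with the foot pressing on the phone with more than 1 N (all of step 2 and velocity of joint lever below 0.1 rad/s and horizontal distance between phone and tray below 0.006 m and angle between tray's own z axis and vertical below 0.08 rad and angle between phone's own z axis and vertical below 0.1 rad); the arm keeps its last pose, push and grip.
It fails at once if the robot touches the guard (contact force between any of the fingers, the arm and guard above 0.3 N).
It fails at once if the tray or the phone is lifted (z of tray in the frame of press above 0.027 m or z of phone in the frame of press above 0.035 m).
It fails at once if another thing on the bench is moved more than 20 mm (distance of any of driver, solvent, screwjar, tweezers, backcover, partsbox, brush from where it was at the start of the episode above 0.02 m).
It fails at once if the bottle or the screw jar is tipped (angle between any of solvent, screwjar's own z axis and vertical above 0.3 rad).
It also fails if it takes over 48 s, if anything falls off the work surface, if the arm or the gripper's body presses on something with over 40 N, if the wrist force passes 120 N, or if a joint passes its speed limit or range.

## Working session

There is one attempt and no reset: what is moved stays moved. The work goes in short steps, Python scripts to look and compute and a tool call to move; the robot and the scene stay as the last step left them, time stands still between calls to the robot, and variables do not carry over. Pictures are saved under pics/ and viewed, and the job is handed in when it is done.

Besides the shell and the picture viewer there is one more tool, called after ">>>" by a JSON object that holds its "op" and its "data", one argument or row to a line. drive_tool: Moves the arm, as the interface text tells. Its arguments: {"type":"object","properties":{"commands":{"type":"array","items":{"type":"object","properties":{"gripper":{"type":"number"},"dx":{"type":"number"},"dy":{"type":"number"},"dz":{"type":"number"},"turn":{"type":"number"}}}}},"required":["commands"]}

```bash
mkdir -p pics; cat > h.py <<'E'
import numpy as np,cv2,pickle
from bench import ctrl
def snap(name,fn):
    c=ctrl.camera(name); pickle.dump(c,open(f'pics/{fn}.pkl','wb'))
    cv2.imwrite(f'pics/{fn}.png',c['image'][:,:,::-1]); return c
def load(fn): return pickle.load(open(f'pics/{fn}.pkl','rb'))
def ray(c,u,v,z):
    R=np.array(c['R']);t=np.array(c['t']);C=-R.T@t
    d=R.T@np.linalg.solve(np.array(c['mtx']),[u,v,1]); return C+d*(z-C[2])/d[2]
def proj(c,X):
    p=np.array(c['mtx'])@(np.array(c['R'])@np.array(X).T+np.array(c['t'])[:,None]); return (p[:2]/p[2]).T
def crop(fn,x0,y0,x1,y1,s,out):
    i=load(fn)['image'][y0:y1,x0:x1,::-1]; cv2.imwrite(f'pics/{out}.png',cv2.resize(i,None,fx=s,fy=s,interpolation=cv2.INTER_CUBIC))
E
python3 - <<'E'
from h import *
snap('top','top0');snap('scene','sc0');o=ctrl.get_obs();print(o['time_s'],o['eef_pos'],o['eef_rot'],o['wrist_force'])
for n in('top0','sc0'):
  c=load(n);print(-np.array(c['R']).T@c['t'])
E
```

```text
0.1 [0.17886405 0.54595329 0.23847733] [ 3.29126548e-04  8.09800726e-01  5.86704474e-01 -7.32458203e-04] [-0.84566502 -0.53655591 -0.32446522]
[ 0.45560881 -0.00570138  1.34726044]
[ 1.05027998 -0.57084261  1.04969194]
```

View pics/top0.png

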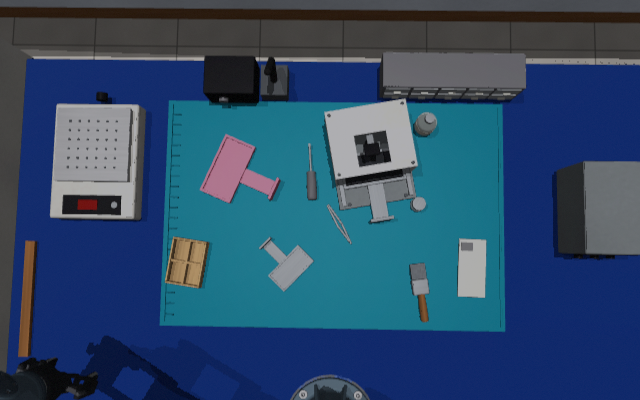

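View pics/sc0.png

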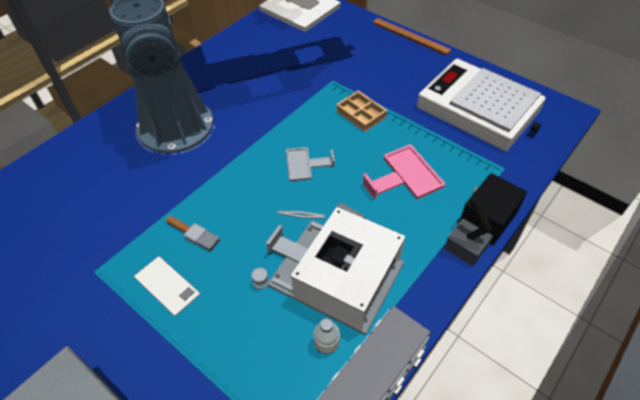

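Three tray-like things in the top view: pink (240,172), small grey (288,264), and the larger grey one under the press guard (378,195). The last fits: not pink, and the larger of the two grey ones. Confirming it in an enlarged crop.

```bash
python3 - <<'E'
from h import *
crop('top0',310,90,450,235,5.5,'c1'); crop('sc0',240,190,420,350,4.4,'c2')
E
```

```text
(no output)
```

View pics/c1.png

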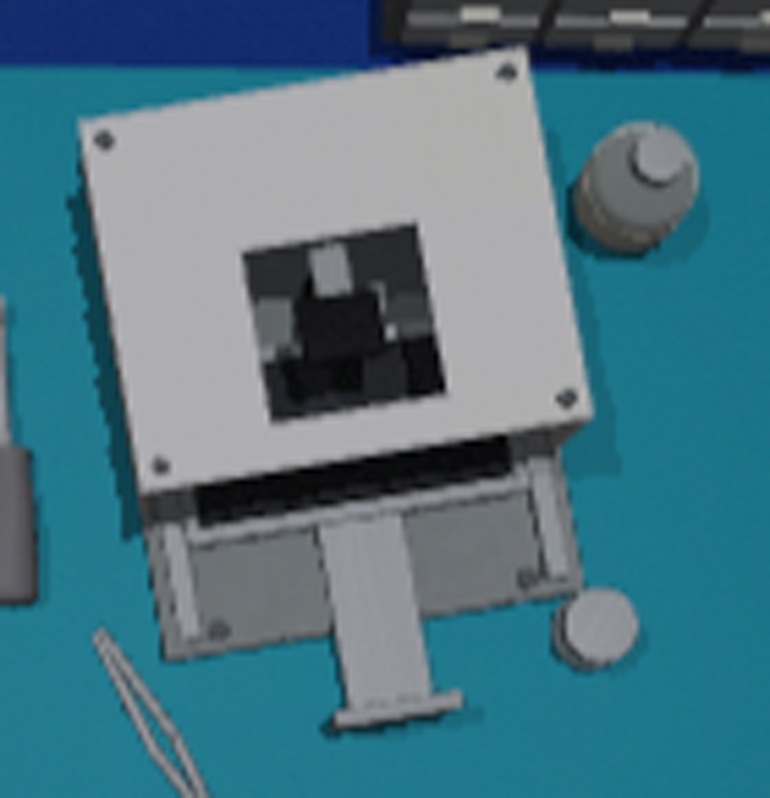

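View pics/c2.png

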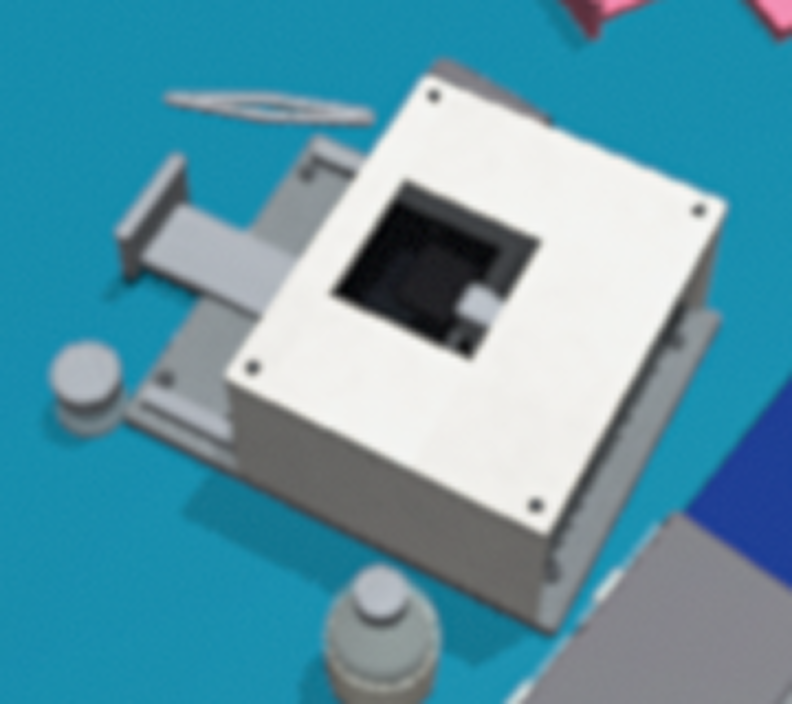

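```bash
cat > fit.py <<'E'
from h import *
from scipy.optimize import least_squares
ct=load('top0');cs=load('sc0')
T=lambda a:np.array(a)/5.5+[310,90]-.4
S=lambda a:np.array(a)/4.4+[240,190]-.4
P=np.array([[110,102],[110,-102],[-60,-102],[-60,102]])/1e3
W=np.array([[40,40],[40,-40],[-40,-40],[-40,40]])/1e3
it=T([[80,122],[526,45],[592,416],[143,492],[243,252],[415,223],[445,393],[272,423]])
is_=S([[727,205],[548,532],[230,378],[440,72],[540,240],[472,358],[332,292],[406,182]])
L=np.vstack([P,W])
def world(p,L,z):
    c,s=np.cos(p[2]),np.sin(p[2]);return np.c_[p[0]+c*L[:,0]-s*L[:,1],p[1]+s*L[:,0]+c*L[:,1],np.full(len(L),z)]
def f(p,a=1,b=1): return np.r_[a*(proj(ct,world(p,L,.109))-it).ravel(),b*(proj(cs,world(p,L,.109))-is_).ravel()]
if __name__=='__main__':
  for a,b in((1,1),(1,0),(0,1)):
    r=least_squares(f,[.7,-.1,.15],args=(a,b));print(r.x,np.abs(r.fun).max())
  p=least_squares(f,[.7,-.1,.15]).x
  # handle
  inv=lambda X:(np.array([[np.cos(p[2]),np.sin(p[2])],[-np.sin(p[2]),np.cos(p[2])]])@(X[:2]-p[:2]))
  for q in T([[335,722],[462,706],[333,708],[460,690]]): print('top',inv(ray(ct,*q,.052)))
  for q in S([[118,232],[180,155]]): print('sc',inv(ray(cs,*q,.052)))
  for n,q in(('jar',T([[597,625]])[0]),('bottle',T([[660,155]])[0]),('tweez',T([[100,632]])[0])): 
    X=ray(ct,*q,{'jar':.038,'bottle':.095,'tweez':.006}[n]);print(n,X,inv(X))
E
python3 fit.py
```

```text
[ 0.68931785 -0.09296489  0.17886657] 2.5068177339604745
[ 0.68949314 -0.09448128  0.18170357] 0.5509280964045047
[ 0.68898867 -0.09149267  0.17624258] 2.088355908521862
top [-0.17397127  0.02843076]
top [-0.17624408 -0.03072747]
top [-0.16743133  0.02824675]
top [-0.16879338 -0.03109581]
sc [-0.17604225 -0.02913614]
sc [-0.17379685  0.02909586]
jar [ 0.56097885 -0.2190863   0.038     ] [-0.14873028 -0.10127592]
bottle [ 0.77085475 -0.23802238  0.095     ] [ 0.05442826 -0.15724983]
tweez [0.55669945 0.0141324  0.006     ] [-0.11144846  0.12898338]
```

```bash
cat > mv.py <<'E'
from h import *
from scipy.spatial.transform import Rotation as Ro
PP=np.array([.6893,-.0938,.1800])
def to_press(X): c,s=np.cos(PP[2]),np.sin(PP[2]);d=np.array(X[:2])-PP[:2];return np.array([c*d[0]+s*d[1],-s*d[0]+c*d[1],X[2]])
def to_world(L): c,s=np.cos(PP[2]),np.sin(PP[2]);return np.array([PP[0]+c*L[0]-s*L[1],PP[1]+s*L[0]+c*L[1],L[2]])
def shift(L):
    o=ctrl.get_obs();q=o['eef_rot'];R=Ro.from_quat([q[1],q[2],q[3],q[0]]).as_matrix()
    xa=np.degrees(np.arctan2(R[1,0],R[0,0])); turn=-(90+np.degrees(PP[2])-xa)
    d=R.T@(to_world(L)-np.array(o['eef_pos']))*100
    print('t',o['time_s'],'press',to_press(o['eef_pos']).round(4),'F',np.round(o['wrist_force'],2),'axis z',R[:,2].round(4)); print('shift cm',d.round(2),'turn',round(turn,1))
E
python3 -c "
from mv import *
shift([-.225,0,.12]);print(to_world([-.225,0,.12]))"
```

```text
t 0.1 press [-0.3877  0.7208  0.2385] F [-0.85 -0.54 -0.32] axis z [-8.0e-04 -1.4e-03 -1.0e+00]
shift cm [-55.59  48.66  11.92] turn -28.5
[ 0.46793517 -0.13408165  0.12      ]
```

>>> {"op": "drive_tool", "data": {
  "commands": [
    {"gripper": 1, "dx": -5, "dy": 4.4, "dz": 0, "turn": -4},
    {"gripper": 1, "dx": -9, "dy": 8, "dz": 0, "turn": -8},
    {"gripper": 1, "dx": -13, "dy": 11.5, "dz": 0, "turn": -12},
    {"gripper": 1, "dx": -17, "dy": 15, "dz": 0, "turn": -16},
    {"gripper": 1, "dx": -21, "dy": 18.5, "dz": 0, "turn": -20},
    {"gripper": 1, "dx": -25, "dy": 22, "dz": 0, "turn": -24},
    {"gripper": 1, "dx": -29, "dy": 25.5, "dz": 0, "turn": -28.5},
    {"gripper": 1, "dx": -33, "dy": 29, "dz": 0, "turn": -28.5},
    {"gripper": 1, "dx": -37, "dy": 32.4, "dz": 0, "turn": -28.5},
    {"gripper": 1, "dx": -41, "dy": 36, "dz": 0, "turn": -28.5},
    {"gripper": 1, "dx": -45, "dy": 39.4, "dz": 0, "turn": -28.5},
    {"gripper": 1, "dx": -49, "dy": 43, "dz": 0, "turn": -28.5},
    {"gripper": 1, "dx": -53, "dy": 46.4, "dz": 0, "turn": -28.5},
    {"gripper": 1, "dx": -55.6, "dy": 48.7, "dz": 0, "turn": -28.5},
    {"gripper": 1, "dx": -55.6, "dy": 48.7, "dz": 4, "turn": -28.5},
    {"gripper": 1, "dx": -55.6, "dy": 48.7, "dz": 8, "turn": -28.5},
    {"gripper": 1, "dx": -55.6, "dy": 48.7, "dz": 11.9, "turn": -28.5},
    {"gripper": 1, "dx": -55.6, "dy": 48.7, "dz": 11.9, "turn": -28.5},
    {"gripper": 1, "dx": -55.6, "dy": 48.7, "dz": 11.9, "turn": -28.5}
  ]
}}

```text
time_s: 2.48
eef_pos: [0.4693, -0.134, 0.1215]
eef_rot: [0.001, 0.64, 0.768, 0.0]
wrist_force: [0.1, 0.5, 0.6]
opening: 0.001
```

```bash
python3 -c "
from mv import *
shift([-.225,0,.032]);snap('wrist','w1');snap('scene','sc1');snap('top','top1')
crop('sc1',200,150,400,310,4,'c3');c=load('w1');print(-c['R'].T@c['t'])"
```

```text
t 2.475 press [-2.236e-01 -1.000e-04  1.215e-01] F [0.11 0.48 0.57] axis z [ 1.e-03 -6.e-04 -1.e+00]
shift cm [ 0.02 -0.15  8.95] turn 0.0
[ 0.40311504 -0.14660705  0.25575427]
```

View pics/w1.png

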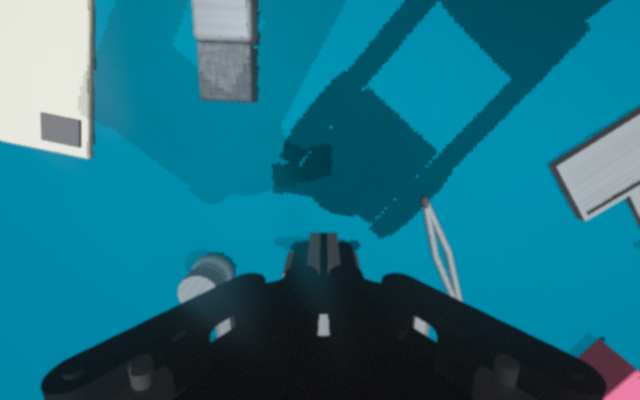

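View pics/c3.png

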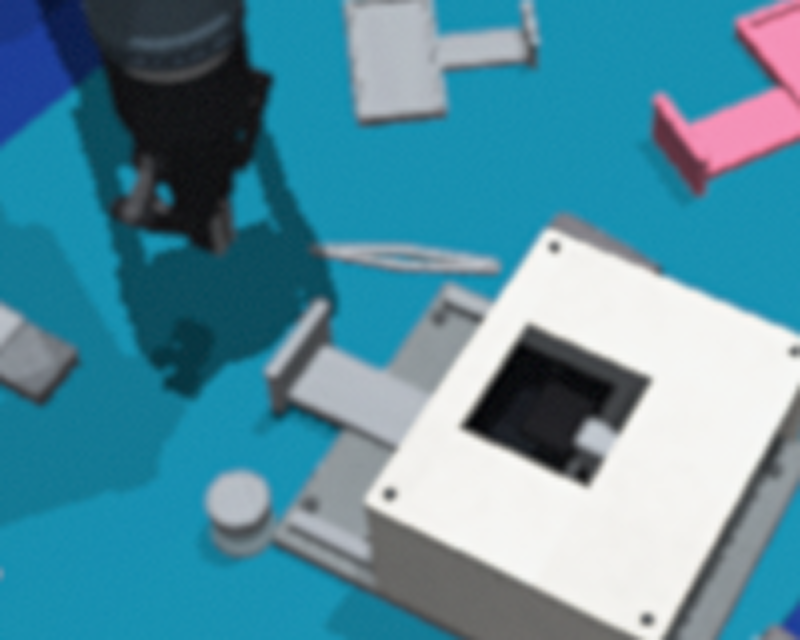

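```bash
python3 -c "
from mv import *
c=load('w1');o=ctrl.get_obs();q=o['eef_rot'];R=Ro.from_quat([q[1],q[2],q[3],q[0]]).as_matrix()
C=-c['R'].T@c['t'];Ct=R.T@(C-o['eef_pos']);print('cam tool',Ct*1e3)
for u,v in((323,234),(310,234),(338,234),(288,250),(357,250),(283,277),(262,277),(385,277),(42,385),(605,385),(530,330)):
  d=R.T@c['R'].T@np.linalg.solve(c['mtx'],[u,v,1])
  for y in(-.013,0,.013): X=Ct+d*(y-Ct[1])/d[1]; print(u,v,(X*1e3).round(0),end=' ')
  print()
"
```

```text
cam tool [  -0.42905365  -67.57970405 -133.7356764 ]
323 234 [ -0. -13.  -2.] 323 234 [-0.  0. 30.] 323 234 [-0. 13. 61.] 
310 234 [ -6. -13.  -2.] 310 234 [-8.  0. 30.] 310 234 [-9. 13. 61.] 
338 234 [  7. -13.  -2.] 338 234 [ 9.  0. 30.] 338 234 [10. 13. 61.] 
288 250 [-15. -13. -19.] 288 250 [-18.   0.   8.] 288 250 [-22.  13.  36.] 
357 250 [ 14. -13. -19.] 357 250 [17.  0.  8.] 357 250 [21. 13. 36.] 
283 277 [-14. -13. -40.] 283 277 [-18.   0. -18.] 283 277 [-21.  13.   4.] 
262 277 [-22. -13. -40.] 262 277 [-27.   0. -18.] 262 277 [-32.  13.   4.] 
385 277 [ 21. -13. -41.] 385 277 [ 26.   0. -18.] 385 277 [32. 13.  4.] 
42 385 [-59. -13. -84.] 42 385 [-73.   0. -72.] 42 385 [-87.  13. -60.] 
605 385 [ 59. -13. -84.] 605 385 [ 73.   0. -72.] 605 385 [ 87.  13. -60.] 
530 330 [ 54. -13. -67.] 530 330 [ 67.   0. -51.] 530 330 [ 80.  13. -36.]
```

>>> {"op": "drive_tool", "data": {
  "commands": [
    {"gripper": 1, "dz": 3},
    {"gripper": 1, "dz": 6},
    {"gripper": 1, "dz": 8.9},
    {"gripper": 1, "dz": 8.9},
    {"gripper": 1, "dy": 1.5, "dz": 8.9},
    {"gripper": 1, "dy": 2.5, "dz": 8.9},
    {"gripper": 1, "dy": 3.2, "dz": 8.9},
    {"gripper": 1, "dy": 3.8, "dz": 8.9},
    {"gripper": 1, "dy": 4.4, "dz": 8.9},
    {"gripper": 1, "dy": 5, "dz": 8.9},
    {"gripper": 1, "dy": 5.6, "dz": 8.9},
    {"gripper": 1, "dy": 6.2, "dz": 8.9},
    {"gripper": 1, "dy": 6.8, "dz": 8.9},
    {"gripper": 1, "dy": 7.3, "dz": 8.9},
    {"gripper": 1, "dy": 7.7, "dz": 8.9},
    {"gripper": 1, "dy": 8, "dz": 8.9},
    {"gripper": 1, "dy": 8, "dz": 8.9}
  ]
}}

```text
invalid input at $.commands[0]: expected keys gripper, dx, dy, dz, turn
```

```bash
python3 -c "
from mv import *
shift([-.1325,0,.032]);snap('scene','sc2');snap('top','top2')
crop('sc2',200,150,400,310,4,'c4');crop('top2',310,90,450,235,5.5,'c5')"
```

```text
t 2.625 press [-0.2231 -0.0005  0.1222] F [ 0.53 -0.53  0.29] axis z [ 0.003  -0.0017 -1.    ]
shift cm [0.07 9.04 9.04] turn 0.0
```

View pics/c4.png

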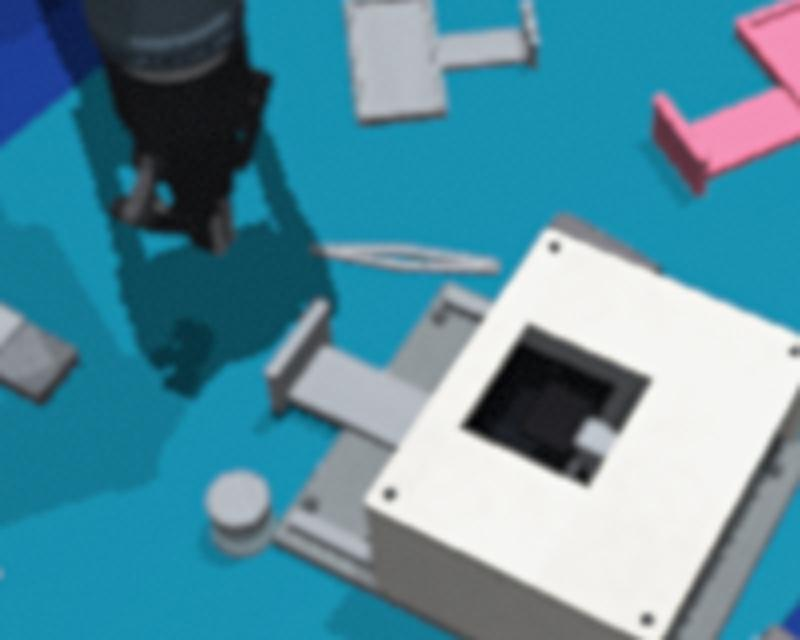

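View pics/c5.png

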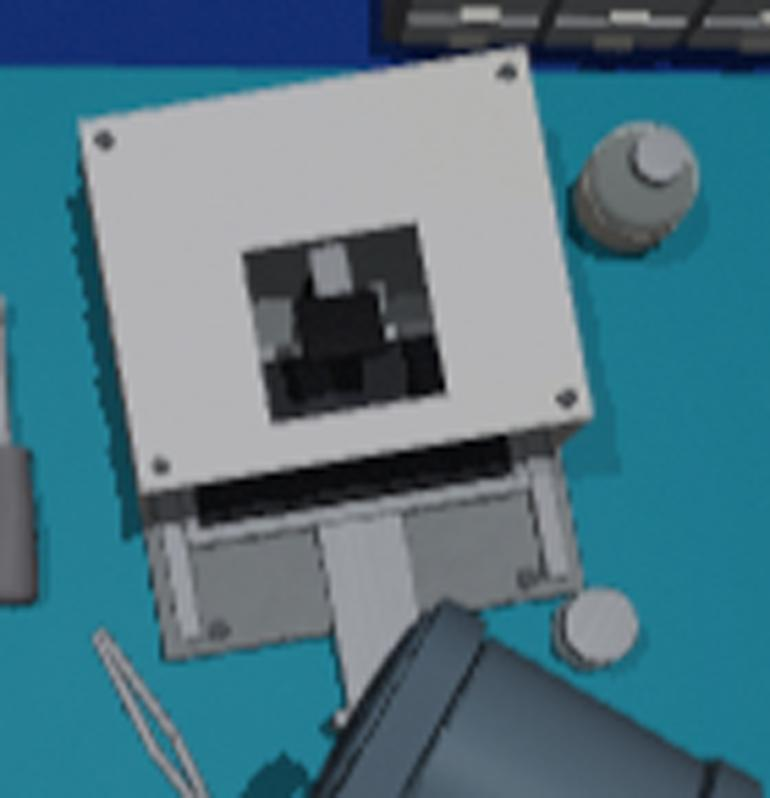

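The call was refused because rows need all five keys, so nothing moved and the tool still hovers in front of the handle. I'm repeating it with complete rows.

>>> {"op": "drive_tool", "data": {
  "commands": [
    {"gripper": 1, "dx": 0, "dy": 0, "dz": 3, "turn": 0},
    {"gripper": 1, "dx": 0, "dy": 0, "dz": 6, "turn": 0},
    {"gripper": 1, "dx": 0, "dy": 0, "dz": 8.9, "turn": 0},
    {"gripper": 1, "dx": 0, "dy": 0, "dz": 8.9, "turn": 0},
    {"gripper": 1, "dx": 0, "dy": 1.5, "dz": 8.9, "turn": 0},
    {"gripper": 1, "dx": 0, "dy": 2.5, "dz": 8.9, "turn": 0},
    {"gripper": 1, "dx": 0, "dy": 3.2, "dz": 8.9, "turn": 0},
    {"gripper": 1, "dx": 0, "dy": 3.8, "dz": 8.9, "turn": 0},
    {"gripper": 1, "dx": 0, "dy": 4.4, "dz": 8.9, "turn": 0},
    {"gripper": 1, "dx": 0, "dy": 5, "dz": 8.9, "turn": 0},
    {"gripper": 1, "dx": 0, "dy": 5.6, "dz": 8.9, "turn": 0},
    {"gripper": 1, "dx": 0, "dy": 6.2, "dz": 8.9, "turn": 0},
    {"gripper": 1, "dx": 0, "dy": 6.8, "dz": 8.9, "turn": 0},
    {"gripper": 1, "dx": 0, "dy": 7.3, "dz": 8.9, "turn": 0},
    {"gripper": 1, "dx": 0, "dy": 7.7, "dz": 8.9, "turn": 0},
    {"gripper": 1, "dx": 0, "dy": 8, "dz": 8.9, "turn": 0},
    {"gripper": 1, "dx": 0, "dy": 8, "dz": 8.9, "turn": 0}
  ]
}}

```text
time_s: 4.85
eef_pos: [0.5464, -0.1191, 0.0311]
eef_rot: [-0.001, 0.64, 0.768, -0.001]
wrist_force: [-5.7, -1.3, 4.0]
opening: -0.005
```

```bash
python3 -c "
from mv import *
shift([-.1325,0,.032]);snap('scene','sc2');snap('top','top2')
crop('sc2',200,150,400,310,4,'c4');crop('top2',310,90,450,235,5.5,'c5')"
```

```text
t 4.85 press [-0.1451  0.0007  0.0311] F [-5.69 -1.28  4.05] axis z [-2.7e-03  3.0e-04 -1.0e+00]
shift cm [-0.07  1.26 -0.09] turn 0.1
```

View pics/c4.png

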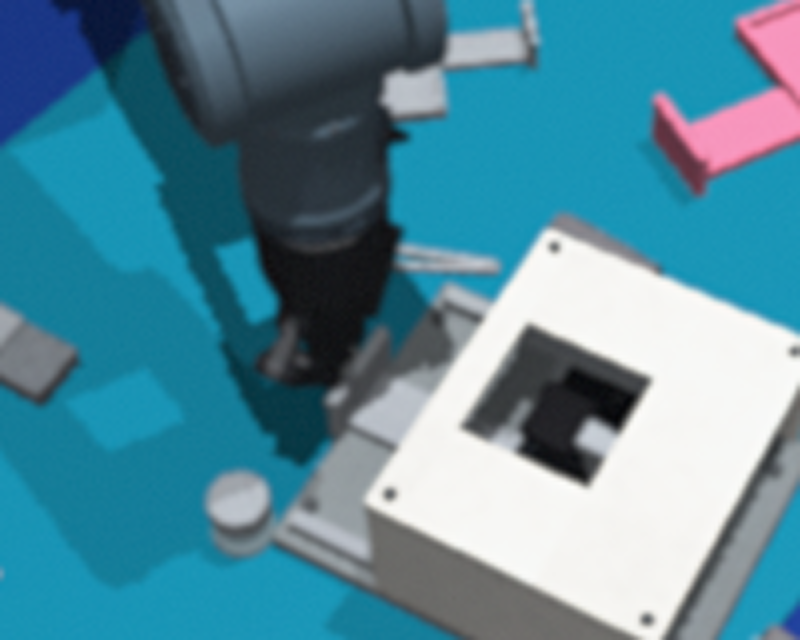

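Contact is good: about 6 N, with the tray sliding under the press. Now the last ~13 mm, up to the stop.

>>> {"op": "drive_tool", "data": {
  "commands": [
    {"gripper": 1, "dx": 0, "dy": 0.5, "dz": 0, "turn": 0},
    {"gripper": 1, "dx": 0, "dy": 0.8, "dz": 0, "turn": 0},
    {"gripper": 1, "dx": 0, "dy": 1.0, "dz": 0, "turn": 0},
    {"gripper": 1, "dx": 0, "dy": 1.1, "dz": 0, "turn": 0},
    {"gripper": 1, "dx": 0, "dy": 1.1, "dz": 0, "turn": 0}
  ]
}}

```text
time_s: 5.58
eef_pos: [0.5572, -0.1171, 0.031]
eef_rot: [-0.001, 0.64, 0.768, -0.001]
wrist_force: [-4.7, -0.4, 1.8]
opening: -0.001
```

```bash
python3 -c "
from mv import *
shift([-.1325,0,.032])"
```

```text
t 5.575 press [-0.1342  0.0007  0.031 ] F [-4.7  -0.36  1.84] axis z [-2.5e-03  4.0e-04 -1.0e+00]
shift cm [-0.07  0.17 -0.1 ] turn 0.0
```

>>> {"op": "drive_tool", "data": {
  "commands": [
    {"gripper": 1, "dx": 0, "dy": 0.1, "dz": 0, "turn": 0},
    {"gripper": 1, "dx": 0, "dy": 0.2, "dz": 0, "turn": 0},
    {"gripper": 1, "dx": 0, "dy": 0.3, "dz": 0, "turn": 0},
    {"gripper": 1, "dx": 0, "dy": 0.3, "dz": 0, "turn": 0}
  ]
}}

```text
time_s: 6.08
eef_pos: [0.5584, -0.1169, 0.031]
eef_rot: [-0.003, 0.64, 0.768, -0.002]
wrist_force: [-12.2, -2.5, 8.2]
opening: -0.0
```

```bash
python3 -c "
from mv import *
shift([-.1325,0,.032])"
```

```text
t 6.075 press [-0.1329  0.0007  0.031 ] F [-12.23  -2.49   8.16] axis z [-6.4e-03  3.0e-04 -1.0e+00]
shift cm [-0.07  0.04 -0.1 ] turn 0.1
```

>>> {"op": "drive_tool", "data": {
  "commands": [
    {"gripper": 1, "dx": 0, "dy": 0.1, "dz": 0, "turn": 0},
    {"gripper": 1, "dx": 0, "dy": 0.2, "dz": 0, "turn": 0},
    {"gripper": 1, "dx": 0, "dy": 0.2, "dz": 0, "turn": 0}
  ]
}}

```text
time_s: 6.45
eef_pos: [0.5585, -0.1169, 0.031]
eef_rot: [-0.004, 0.64, 0.768, -0.003]
wrist_force: [-21.7, -5.9, 15.9]
opening: 0.001
```

```bash
python3 -c "
from mv import *
shift([-.1325,0,.032]);snap('scene','sc3');snap('top','top3')
crop('sc3',200,150,400,310,4,'c6');crop('top3',310,90,450,235,5.5,'c7')"
```

```text
t 6.45 press [-0.1328  0.0007  0.031 ] F [-21.72  -5.92  15.86] axis z [-1.060e-02  2.000e-04 -9.999e-01]
shift cm [-0.07  0.03 -0.1 ] turn 0.1
```

View pics/c6.png

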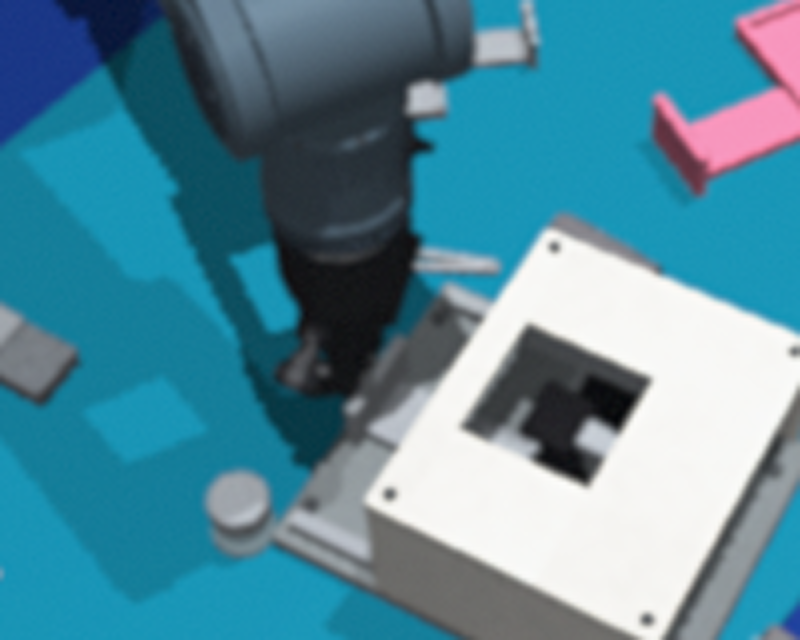

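View pics/c7.png

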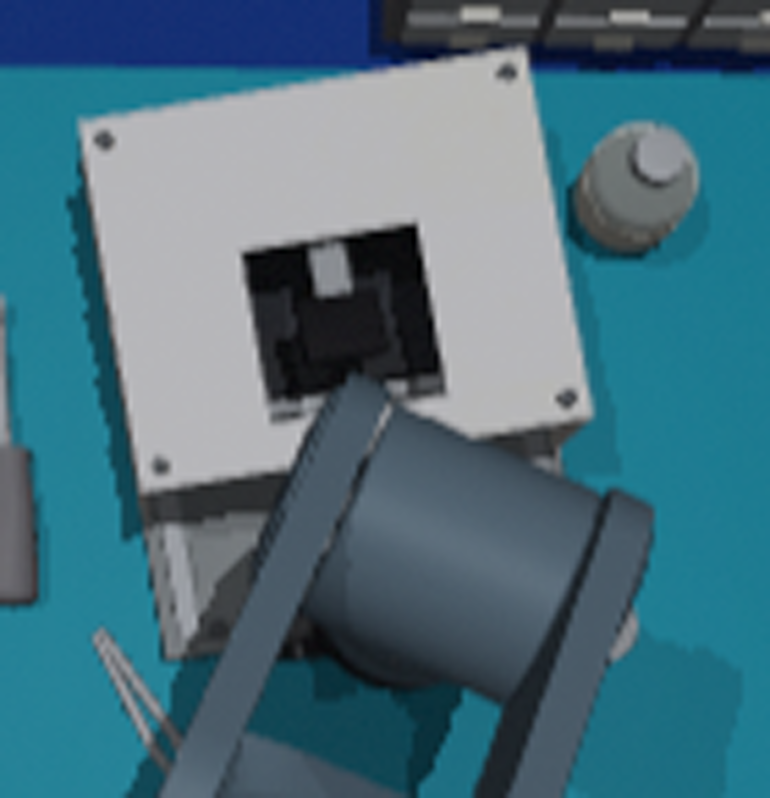

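Home on the stop: the force rose to 22 N with no further movement, and the face lies within 0.3 mm of where it should. Next I back off, go up and move above the window.

>>> {"op": "drive_tool", "data": {
  "commands": [
    {"gripper": 1, "dx": 0, "dy": -1, "dz": 0, "turn": 0},
    {"gripper": 1, "dx": 0, "dy": -3, "dz": 0, "turn": 0},
    {"gripper": 1, "dx": 0, "dy": -4, "dz": 0, "turn": 0},
    {"gripper": 1, "dx": 0, "dy": -4, "dz": -4, "turn": 0},
    {"gripper": 1, "dx": 0, "dy": -4, "dz": -8, "turn": 0},
    {"gripper": 1, "dx": 0, "dy": -4, "dz": -13, "turn": 0},
    {"gripper": 1, "dx": 0, "dy": -4, "dz": -14, "turn": 0},
    {"gripper": 1, "dx": 0, "dy": -4, "dz": -14, "turn": 0}
  ]
}}

```text
time_s: 7.55
eef_pos: [0.5243, -0.1236, 0.1718]
eef_rot: [0.001, 0.64, 0.768, 0.0]
wrist_force: [-0.1, 0.3, -1.0]
opening: 0.0
```

```bash
python3 -c "
from mv import *
shift([0,0,.16]);snap('scene','sc4');snap('top','top4')
crop('sc4',200,150,400,310,4,'c8');crop('top4',310,90,450,235,5.5,'c9')"
```

```text
t 7.55 press [-0.1677  0.0002  0.1718] F [-0.11  0.25 -0.95] axis z [ 1.7e-03 -6.0e-04 -1.0e+00]
shift cm [-0.03 16.77  1.2 ] turn 0.0
```

View pics/c8.png

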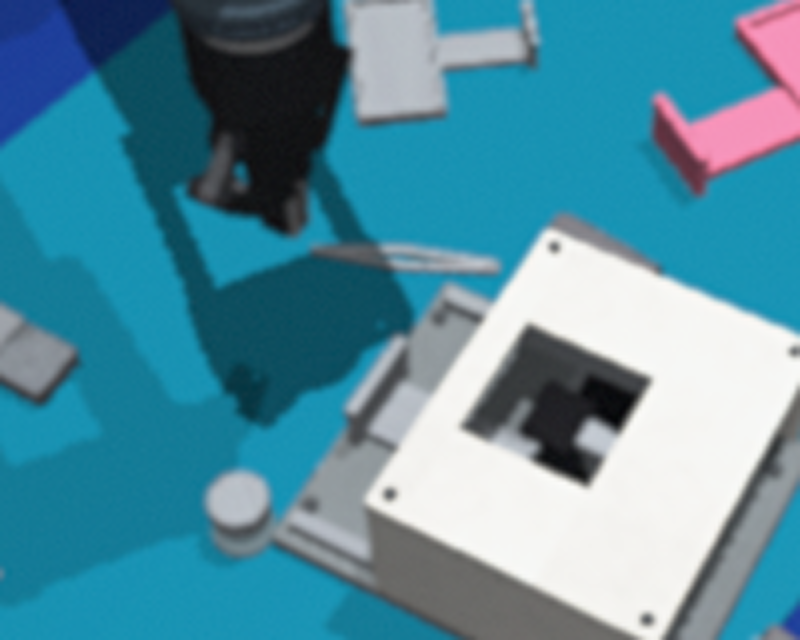

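```bash
python3 -c "
from mv import *
c=load('sc4')
for u,v in((345,412),(397,337)): print(to_press(ray(c,200+u/4,150+v/4,.052)))
o=ctrl.get_obs();e=np.array(o['eef_pos'])-[0,0,.008]
print((proj(c,[e,e+[0,0,.04]])-[200,150])*4)
crop('sc4',235,140,300,215,8,'c10')"
```

```text
[-0.11990292 -0.03081198  0.052     ]
[-0.12029513  0.02823108  0.052     ]
[[285.62391843 224.78632502]
 [278.81572382 179.11058198]]
```

View pics/c10.png

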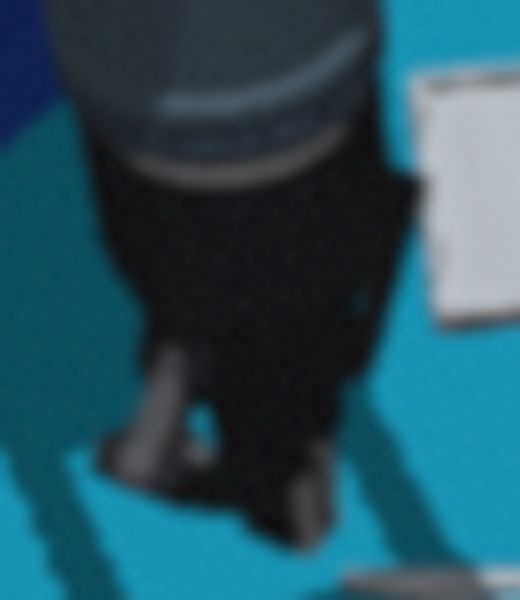

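>>> {"op": "drive_tool", "data": {
  "commands": [
    {"gripper": 1, "dx": 0, "dy": 4, "dz": 0, "turn": 0},
    {"gripper": 1, "dx": 0, "dy": 8, "dz": 0, "turn": 0},
    {"gripper": 1, "dx": 0, "dy": 12, "dz": 0, "turn": 0},
    {"gripper": 1, "dx": 0, "dy": 15, "dz": 0, "turn": 0},
    {"gripper": 1, "dx": 0, "dy": 16.7, "dz": 0, "turn": 0},
    {"gripper": 1, "dx": 0, "dy": 16.7, "dz": 1, "turn": 0},
    {"gripper": 1, "dx": 0, "dy": 16.7, "dz": 2, "turn": 0},
    {"gripper": 1, "dx": 0, "dy": 16.7, "dz": 2, "turn": 0}
  ]
}}

```text
time_s: 8.65
eef_pos: [0.6861, -0.0934, 0.1488]
eef_rot: [-0.002, 0.641, 0.768, -0.001]
wrist_force: [-0.9, 0.3, -0.4]
opening: 0.001
```

```bash
python3 -c "
from mv import *
shift([0,0,.13]);snap('scene','sc5');snap('top','top5');snap('wrist','w5')
crop('sc5',230,130,420,300,4,'c11');crop('top5',310,90,450,235,4,'c12')"
```

```text
t 8.65 press [-0.0031  0.001   0.1488] F [-0.87  0.3  -0.41] axis z [-0.0042  0.0012 -1.    ]
shift cm [-0.1   0.32  1.88] turn 0.0
```

View pics/c11.png

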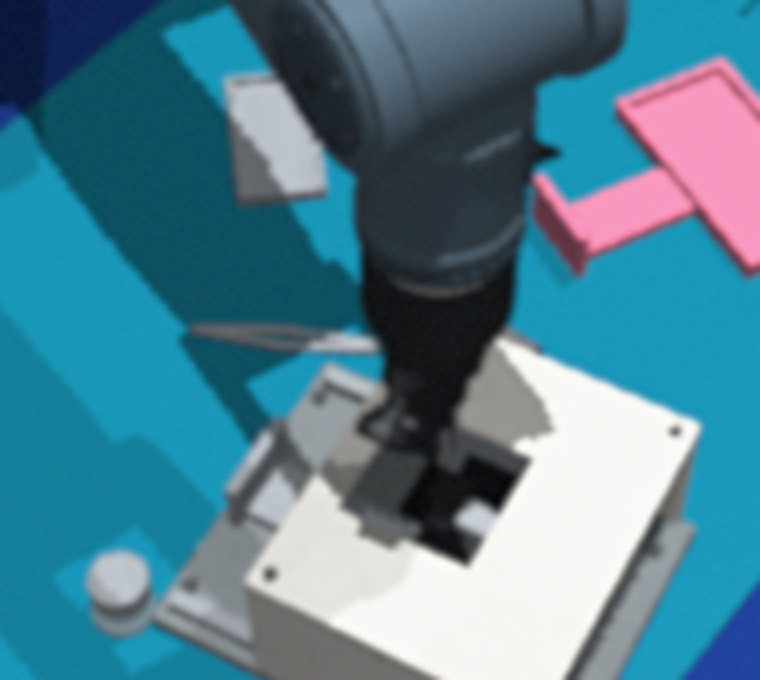

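View pics/w5.png

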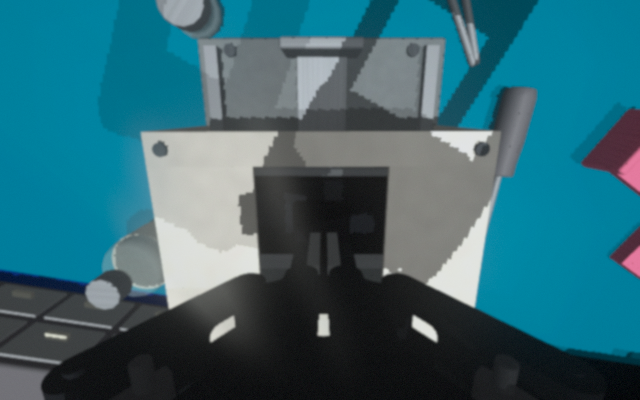

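```bash
python3 -c "
from mv import *
c=load('w5')
for u,v in((253,168),(388,168),(262,270)): print(to_press(ray(c,u,v,.109)))
crop('w5',230,150,410,290,4.4,'c13')"
```

```text
[-0.03812949 -0.0418222   0.109     ]
[-0.03809779  0.03831917  0.109     ]
[ 0.02922632 -0.04015922  0.109     ]
```

View pics/c13.png

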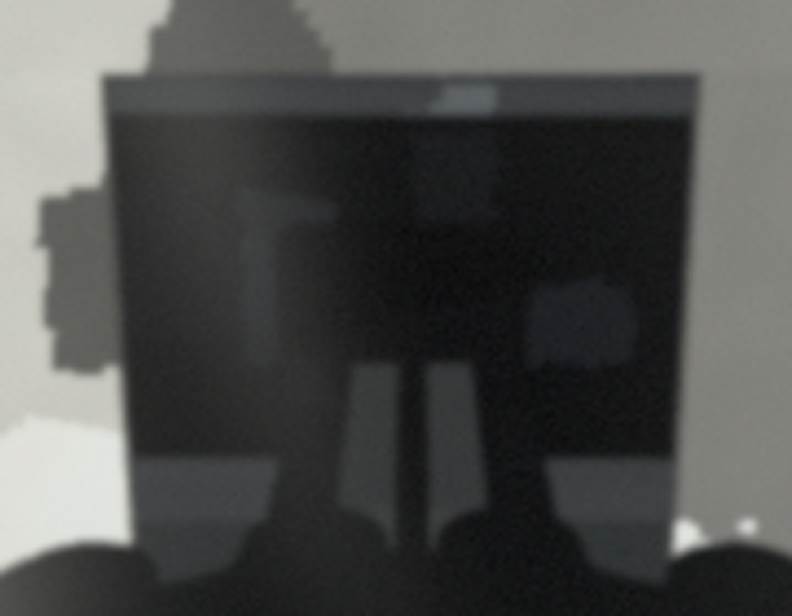

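View pics/c12.png

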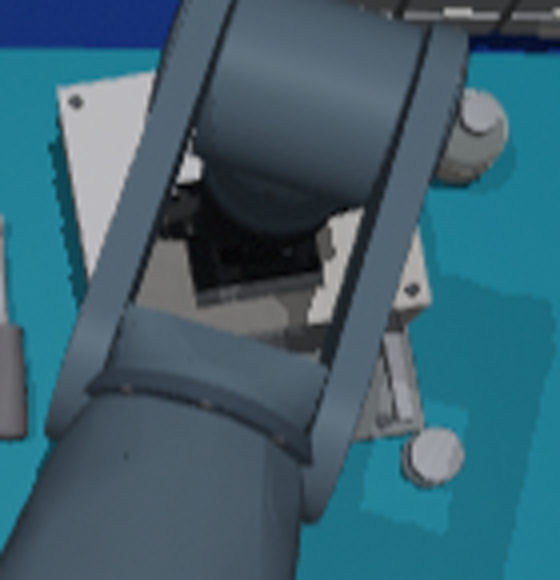

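>>> {"op": "drive_tool", "data": {
  "commands": [
    {"gripper": 1, "dx": -0.1, "dy": 0.2, "dz": 0, "turn": 0},
    {"gripper": 1, "dx": -0.2, "dy": 0.2, "dz": 1, "turn": 0},
    {"gripper": 1, "dx": -0.2, "dy": 0.2, "dz": 2, "turn": 0},
    {"gripper": 1, "dx": -0.2, "dy": 0.2, "dz": 3, "turn": 0},
    {"gripper": 1, "dx": -0.2, "dy": 0.2, "dz": 3.8, "turn": 0},
    {"gripper": 1, "dx": -0.2, "dy": 0.2, "dz": 4.2, "turn": 0},
    {"gripper": 1, "dx": -0.2, "dy": 0.2, "dz": 4.6, "turn": 0},
    {"gripper": 1, "dx": -0.2, "dy": 0.2, "dz": 5, "turn": 0},
    {"gripper": 1, "dx": -0.2, "dy": 0.2, "dz": 5.4, "turn": 0},
    {"gripper": 1, "dx": -0.2, "dy": 0.2, "dz": 5.8, "turn": 0},
    {"gripper": 1, "dx": -0.2, "dy": 0.2, "dz": 5.8, "turn": 0}
  ]
}}

```text
time_s: 10.18
eef_pos: [0.6903, -0.0953, 0.0931]
eef_rot: [-0.0, 0.64, 0.768, -0.0]
wrist_force: [-1.0, -0.8, 1.5]
opening: 0.0
```

```bash
python3 -c "
from mv import *
shift([0,-.001,.081])"
```

```text
t 10.175 press [ 0.0007 -0.0016  0.0931] F [-0.97 -0.76  1.48] axis z [-2.e-04 -1.e-04 -1.e+00]
shift cm [ 0.06 -0.07  1.21] turn 0.0
```

Lever halfway down at 1.5 N. Now pressing on to the end stop.

>>> {"op": "drive_tool", "data": {
  "commands": [
    {"gripper": 1, "dx": 0, "dy": 0, "dz": 0.3, "turn": 0},
    {"gripper": 1, "dx": 0, "dy": 0, "dz": 0.6, "turn": 0},
    {"gripper": 1, "dx": 0, "dy": 0, "dz": 0.9, "turn": 0},
    {"gripper": 1, "dx": 0, "dy": 0, "dz": 1.1, "turn": 0},
    {"gripper": 1, "dx": 0, "dy": 0, "dz": 1.2, "turn": 0},
    {"gripper": 1, "dx": 0, "dy": 0, "dz": 1.2, "turn": 0}
  ]
}}

```text
time_s: 10.92
eef_pos: [0.691, -0.0953, 0.0842]
eef_rot: [0.001, 0.64, 0.768, 0.0]
wrist_force: [-8.1, 0.9, 17.7]
opening: -0.0
```

```bash
python3 -c "
from mv import *
shift([0,-.001,.081])"
```

```text
t 10.925 press [ 0.0014 -0.0018  0.0842] F [-8.06  0.94 17.75] axis z [ 1.2e-03 -6.0e-04 -1.0e+00]
shift cm [ 0.08 -0.14  0.32] turn 0.1
```

17.7 N already, well above the 5 N needed, so this is probably the rigid stop. The 3 mm of extra height fits the tilted pad meeting the 22 mm wide tip at its back edge. I'll check for a stiff response with a small extra push, then look.

>>> {"op": "drive_tool", "data": {
  "commands": [
    {"gripper": 1, "dx": 0, "dy": 0, "dz": 0.1, "turn": 0},
    {"gripper": 1, "dx": 0, "dy": 0, "dz": 0.1, "turn": 0},
    {"gripper": 1, "dx": 0, "dy": 0, "dz": 0.1, "turn": 0},
    {"gripper": 1, "dx": 0, "dy": 0, "dz": 0.1, "turn": 0}
  ]
}}

```text
time_s: 11.42
eef_pos: [0.691, -0.0954, 0.0839]
eef_rot: [0.001, 0.64, 0.768, 0.0]
wrist_force: [-10.2, 2.1, 22.0]
opening: 0.005
```

```bash
python3 -c "
from mv import *
shift([0,-.001,.081]);print(ctrl.get_obs()['torque']);snap('scene','sc6');snap('wrist','w6')
crop('sc6',240,170,420,310,4.4,'c14');crop('w6',180,20,460,230,2.8,'c15')"
```

```text
t 11.425 press [ 0.0014 -0.0018  0.0839] F [-10.17   2.08  22.03] axis z [ 1.5e-03 -8.0e-04 -1.0e+00]
shift cm [ 0.08 -0.14  0.29] turn 0.1
[0.31138551 1.58039082 0.07357059]
```

View pics/c14.png

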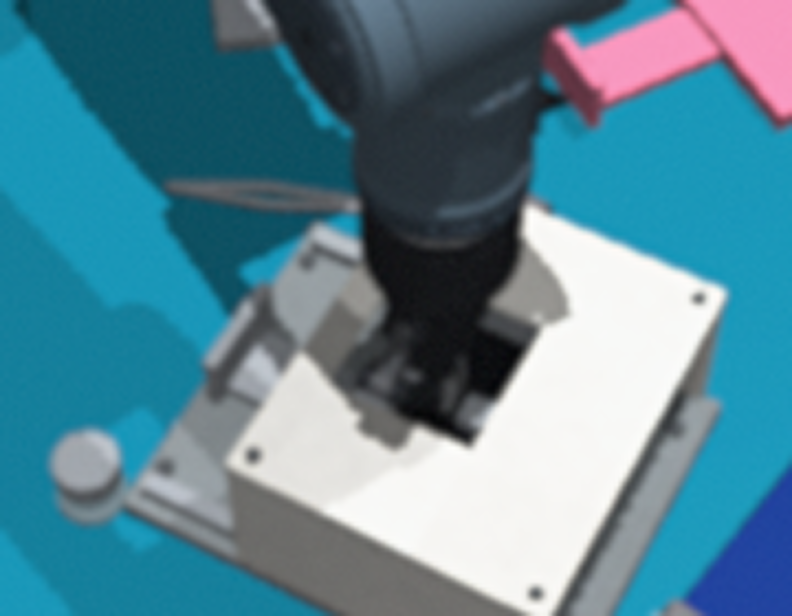

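View pics/c15.png

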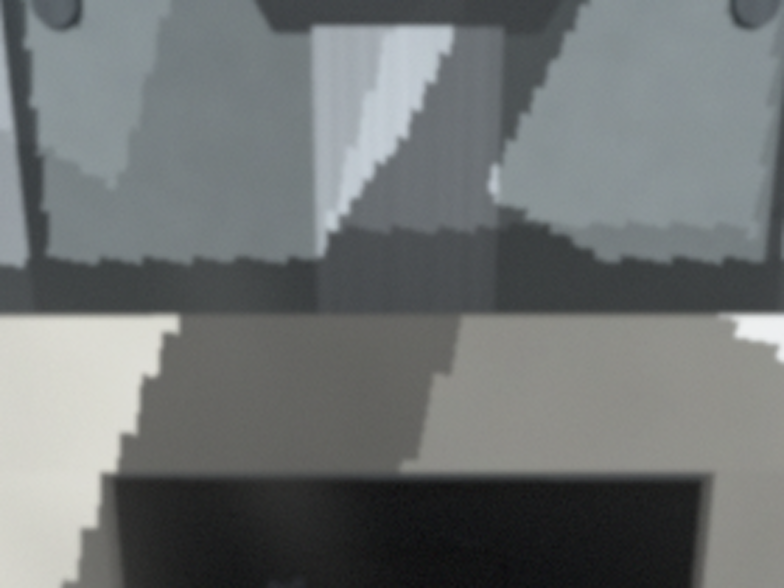

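```bash
python3 -c "
from mv import *
c=load('sc6')
for u,v in((205,360),(258,283)): print(to_press(ray(c,240+u/4.4,170+v/4.4,.052)))
shift([0,0,.081]);print(np.abs(ctrl.get_obs()['dq']).max());ctrl.hand_in()"
```

```text
[-0.12089337 -0.02771161  0.052     ]
[-0.12146634  0.0273693   0.052     ]
t 11.525 press [ 0.0014 -0.0018  0.0839] F [-10.66   1.61  22.01] axis z [ 1.4e-03 -8.0e-04 -1.0e+00]
shift cm [ 0.18 -0.14  0.29] turn 0.1
0.0015145706054744952
the job is handed in; nothing more can be done
```

I pushed the larger grey tray home with the shut fingertips, then pressed the lever down through the guard window. I handed in at about 11.5 s with the lever still held down.

**Last checks:**
- **Tray:** it met the stop firmly, at 22 N with no further movement. The handle face measured x ≈ -121 mm in the press frame just before hand-in; home is -121.5 mm.
- **Lever:** it stood against a stiff stop at 22 N, and another 1 mm of commanded push moved it only 0.3 mm. The arm was at rest.
- **Disagreement:** the tip stopped 3 mm higher than simple geometry gave. I put this down to the tilted pad meeting the back edge of the fingertip.
- **Not seen directly:** the gripper hid the foot and phone, so the clamping is inferred from the lever being at its stop.
- **Surroundings:** I saw no sign of touching the guard. The screw jar and tweezers looked unmoved in the last picture; I did not recheck the other bench items.

One move call was refused because its rows lacked some keys. Nothing moved, and I repeated it in full.

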